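# Weigh two shells by hand, rack the light one, show the heavy one to the camera

### The arm

A 6-joint arm with a two-finger parallel gripper is mounted at the origin on the work surface. World frame = base frame: x ahead of the robot, y to its left, z up, the work surface at z = 0. Lengths are in m, angles in degrees, forces in N, time in s.
With the tool pointing down it reaches from about 0.35 to 0.875 m from the base axis. Payload 4.2 kg.
Tool frame: the origin (TCP) lies midway between the tips of the shut fingers; the grasp point (between the pads) lies 19 mm behind it; z points along the fingers, y is the line along which they close (so a half turn about z gives the same grasp; the last joint's range is limited). The gripper opens to 87 mm and grips with 3 to 60 N. Pads are 19 mm wide; open, the fingers measure 117 mm over their backs; the gripper's body (75 mm by 190 mm) begins 51 mm behind the grasp point.
Start: joints at [-50.099, 22.042, 0.453, 0, -68.411, -14.817], TCP at [0.265, -0.566, 0.223] pointing down, gripper open.
Joint ranges: [-179.83, 179.83], [-69.29, 118.12], [-61.27, 80.66], [-181.25, 117.63], [-171.15, -9.14], [-177.46, 177.46]. Speed limits (degrees/s): [159.86, 159.86, 180, 180, 180, 180].

### API

Orientations are given as a 3x3 rotation matrix whose columns are the frame's x, y, z axes.
In Python, from station import r, capture gives the robot as it stands (r), with the cameras as plain functions.
- The arm moves only by the shell command python3 steer.py 'ROWS'. ROWS is 1 to 8 rows, one to a line, with the numbers parted by spaces; each row has 7 numbers: the opening from 0.0 (shut) to 1.0 (fully open), then dx, dy, dz in shares of 0.6 m (1.0 is 0.6 m), then a rotation vector rx, ry, rz in fractions of the full range, 1 being 180 degrees; each row is the pose to reach, as a shift and turn from the pose commanded when the command began, along the tool's axes at that moment; what a row does not reach only later rows make up. A row lasts 1/10 s, in which the tool goes at most 0.05 m and 8.59 degrees, less where a joint would pass 70% of its speed; a pose out of reach is approached as far as the arm can. The fingers move at their own pace and stop on an object; the grip force is fixed at half the most. Time passes only in rows, so rows that do not move let the fingers close. It prints the time, the measured TCP pose, the force, the opening and the grip force at its end. A shift or turn number past 1, either way, is cut back to 1. Input that does not fit is refused with a message, and nothing moves.
- r.sense(): the state, without advancing time (a new reading comes with each control period).
- capture(name): name is "side" or "top"; returns a dict with "pixels" (420x560x3 uint8, red, green, blue), "z_map" (420x560 float32, m along the optical axis (not along the pixel's ray), 0 where there is no reading), "K" (3x3 intrinsics, pixels), "distortion" ([k1, k2, p1, p2, k3] as OpenCV has them; the pictures are not rectified), "world_from_camera" (4x4, takes a point from camera to world coordinates). Camera axes: x right, y up, looking along -z (the intrinsics and any distortion apply to the point x, -y, -z); pixel columns grow to the right and rows downward; lengths in m; the calibration is good to about 2 mm. A picture is of the moment at which its call begins.
- r.finish_job(): hands the job in; it is judged then, once.
The state is a dict: "time_s": time; "joints": joint angles; "joint_velocities": joint speeds; "effort": joint torques, N m; "tcp_pos": TCP position; "ee_rot": TCP orientation; "wrist_force": force on the tool from outside, world axes, zero at the start; "moment": the same for the moment, N m; "gripper_width": opening from 0.0 (shut) to 1.0 (fully open); "gripper_force": force on a finger pad.
Only numpy, scipy, OpenCV 4.12 (cv2) and the standard library are available. Lean on these libraries where they do the work, as an engineer would, in place of code of your own. Each camera call takes 0.05 s, during which the arm holds its last target. There are 200 camera calls.

### The job

Two look-alike shells stand on the bench in front of the row shelf, and only one of them contains a steel weight. Lift the orange-plugged shell a few centimetres clear of the bench, then the black-plugged one, to feel which is heavier; stand the lighter one upright on the yellow disc in the gap of the row on the low shelf and let go of it. Finish still holding the heavier one upright in the air in front of the inspection camera, over the white-and-red target on its base with the lens looking at the middle of the shell, and leave everything else where it is.

Things in the scene. Friction and masses are not known exactly. Their poses are not given: they have to be found in the camera images.
- shell_orange: blue-grey shell like a small bottle, orange plug on top; 90 mm tall; round, 46 mm across up to 58 mm, narrowing to 34 mm at 85 mm. Origin: centre of its foot; z up. Stands on the bench. Closed; inside, unseen, is an insert with 3 mm of play. One of the two shells (either one) has a plastic insert, 0.12 to 0.15 kg in all; the other a steel one, 0.32 to 0.44 kg in all.
- shell_black: blue-grey shell like a small bottle, black plug on top; 90 mm tall; round, 46 mm across up to 58 mm, narrowing to 34 mm at 85 mm. Origin: centre of its foot; z up. Stands on the bench. Closed; inside, unseen, is an insert with 3 mm of play. One of the two shells (either one) has a plastic insert, 0.12 to 0.15 kg in all; the other a steel one, 0.32 to 0.44 kg in all.
- rack: low grey shelf, fixed: one board 100 mm deep (its x) by 310 mm long (its y), upper face 50 mm above the bench, open above. Origin: on the bench, below the board's centre. The row runs along its y: four places at y = -108, -36, 36 and 108 mm, x = 0; three hold shells, one is the gap.
- spot: flat yellow disc 48 mm across, painted in the one empty place of the row on the shelf. Origin: its centre, on the board's upper face (50 mm above the bench).
- camera: fixed black 46 mm cube with a lens, on a post on a dark base plate 240 x 90 x 6 mm; top 163 mm above the bench. Origin: centre of the plate's underside; x along the plate, post at x = +100 mm; the lens looks level along -x from x = +39 mm, 140 mm above the bench. A white disc with a red dot marks the plate at x = -60 mm.
- focus (a point): the point the lens looks at: straight above the red dot, at lens height (140 mm above the bench), 99 mm in front of the lens. Same axes as camera (x points to the lens, z up). The middle of the presented shell (45 mm above its foot) belongs here.
- row1: bystander: a blue-grey shell of the same shape, 46 mm across and 90 mm tall, with a white plug, standing in the row on the shelf (row places 72 mm apart). Origin: centre of its foot.
- row2: bystander: a blue-grey shell of the same shape, 46 mm across and 90 mm tall, with a white plug, standing in the row on the shelf (row places 72 mm apart). Origin: centre of its foot.
- row3: bystander: a blue-grey shell of the same shape, 46 mm across and 90 mm tall, with a white plug, standing in the row on the shelf (row places 72 mm apart). Origin: centre of its foot.
- ink_tin: bystander: ink tin with red label, 70 mm across, 80 mm tall, standing. Origin: centre of its foot.
- thinner: bystander: blue bottle with white cap, 54 mm across, 130 mm tall, standing. Origin: centre of its foot.
- screwdriver: bystander: screwdriver lying on the bench, along its x. Origin: underside, near its middle.
- spare_pad: bystander: red printing pad on a 50 mm square aluminium plate, 50 mm tall. Origin: centre of its underside.

How it is judged:
By the outcome, as a careful person would: the job done as asked, in the order asked, and still so for the second after the job is handed in, while the arm keeps its last pose, push and grip.
It also fails if it takes over 72 s, if anything falls off the work surface, if the arm or the gripper's body presses on something with over 40 N, if the wrist force passes 120 N, or if a joint passes its speed limit or range.

## Working session

There is one attempt and no reset: what is moved stays moved. The work goes in short steps, Python scripts to look and compute and a shell command to move; the robot and the scene stay as the last step left them, time stands still between calls to the robot, and variables do not carry over. Pictures are saved under pics/ and viewed, at most 10 in all, crops included, and the job is handed in when it is done.

```bash
ls; mkdir -p pics
cat > h.py <<'E'
import numpy as np, cv2
from station import r, capture
def cap(n):
    c=capture(n); h,w=c["z_map"].shape
    u,v=np.meshgrid(np.arange(w),np.arange(h))
    p=cv2.undistortPoints(np.stack([u,v],-1).reshape(-1,1,2).astype(np.float64),np.array(c["K"]),np.array(c["distortion"])).reshape(h,w,2)
    z=c["z_map"]; P=np.stack([p[...,0]*z,-p[...,1]*z,-z],-1)
    T=np.array(c["world_from_camera"]); W=P@T[:3,:3].T+T[:3,3]; W[z==0]=np.nan
    return c["pixels"],W,T
def save(n,img): cv2.imwrite("pics/"+n,cv2.cvtColor(img,cv2.COLOR_RGB2BGR))
E
python3 - <<'E'
from h import *
for n in("top","side"):
    i,W,T=cap(n); save(n+"0.png",i); np.save(n+"W.npy",W); np.save(n+"I.npy",i); print(n,T.round(3).tolist())
s=r.sense(); print({k:np.round(v,3).tolist() for k,v in s.items()})
E
```

```text
pics
station.py
steer.py
top [[0.009, 0.993, -0.12, 0.492], [-0.999, 0.005, -0.033, -0.023], [-0.032, 0.121, 0.992, 0.904], [0.0, 0.0, 0.0, 1.0]]
side [[-0.993, 0.072, -0.091, 0.525], [-0.115, -0.722, 0.682, 0.572], [-0.016, 0.688, 0.725, 0.736], [0.0, 0.0, 0.0, 1.0]]
{'time_s': 0.1, 'joints': [-50.098, 22.087, 0.389, -0.025, -68.412, -14.815], 'joint_velocities': [-0.04, -0.018, 0.193, 0.118, 0.094, -0.033], 'effort': [-0.0, -39.169, 18.793, 4.232, 0.013, -0.0], 'tcp_pos': [0.265, -0.566, 0.222], 'ee_rot': [[-0.906, -0.424, -0.001], [-0.424, 0.906, 0.002], [0.0, 0.002, -1.0]], 'wrist_force': [0.101, -0.26, 0.321], 'moment': [-0.016, -0.016, -0.003], 'gripper_force': 0.0, 'gripper_width': 1.002}
```

View pics/top0.png

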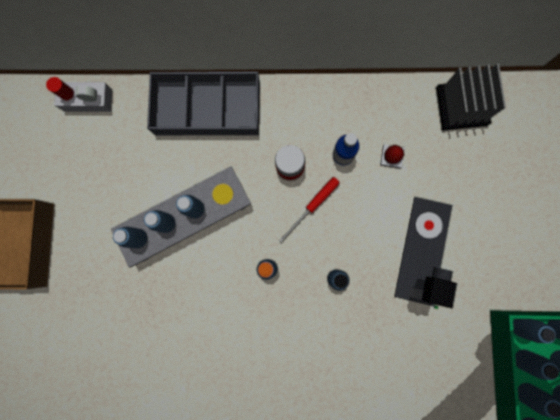

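View pics/side0.png

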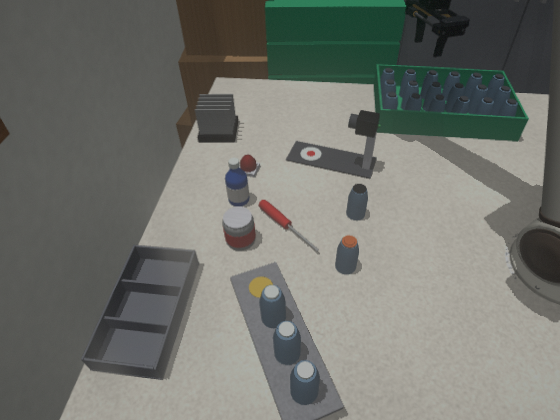

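The top view shows the orange plug at (265,269), the black plug at (338,280), the yellow disc at (222,194), the red dot at (429,225) and the camera block at (439,288). The screwdriver, tin, thinner and pad sit above the shells. The side view agrees: the gap is at the end of the row nearest the tin.

```bash
cat > m.py <<'E'
from h import *
def fitaxis(W,guess,zl,zh,R=.0235):
    from scipy.optimize import least_squares
    m=(np.hypot(W[...,0]-guess[0],W[...,1]-guess[1])<.04)&(W[...,2]>zl)&(W[...,2]<zh)
    p=W[m]; s=least_squares(lambda c:np.hypot(p[:,0]-c[0],p[:,1]-c[1])-.023,guess,loss='soft_l1',f_scale=.002)
    return s.x.round(4),m.sum()
def blob(I,W,cond,uv,rad):
    v,u=np.mgrid[:420,:560]; m=cond&(np.hypot(u-uv[0],v-uv[1])<rad)&~np.isnan(W[...,0])
    return W[m].mean(0).round(4),m.sum(), np.ptp(W[m],0).round(3)
E
python3 - <<'E'
from m import *
T={};
uv=dict(top=dict(o=(265,269),b=(338,280),y=(222,194),t=(429,225)),side=dict(o=(348,243),b=(359,190),y=(261,287),t=(311,154)))
for n in("top","side"):
    I=np.load(n+"I.npy").astype(int);W=np.load(n+"W.npy");R,G,B=I[...,0],I[...,1],I[...,2]
    print(n)
    for k,c in dict(o=(R>G+60),y=(R>B+70)&(G>B+50),t=(R>G+60)).items():
        print(k,blob(I,W,c,uv[n][k],20))
    u,v=uv[n]['t']; print('white',blob(I,W,(R>120)&(G>100),(u,v),16))
    for k in'ob':
        u,v=uv[n][k]; g=np.nanmean(W[v-2:v+3,u-2:u+3].reshape(-1,3),0); print(k,'plug',g.round(4),fitaxis(W,g[:2],.012,.056))
    # tilted plate & rack axis via minAreaRect in world
    z=W[...,2]
    for nm,m in (('plate',(z<.02)&(R<80)&(G<80)&(B<80)&(np.hypot(W[...,0]-.56,W[...,1]+.30)<.2)),('rack',(abs(z-.05)<.006))):
        m=cv2.morphologyEx(m.astype(np.uint8),cv2.MORPH_OPEN,np.ones((3,3)))
        k,l,st,ce=cv2.connectedComponentsWithStats(m); j=1+np.argmax(st[1:,4]); 
        p=W[l==j][:,:2].astype(np.float32); (c,s,a)=cv2.minAreaRect(p); bx=cv2.boxPoints((c,s,a)); print(nm,np.round(c,4),np.round(s,4),round(a,2),bx.round(3).tolist())
    for q in [(439,288)] if n=='top' else [(368,118)]:
        print('cam',W[q[1],q[0]].round(4))
    # row plug
    for q in ([(186,202),(152,218),(122,236)] if n=='top' else [(272,292),(286,328),(305,370)]): print('row',W[q[1],q[0]].round(4))
    print('bench z',np.nanmedian(W[330:345,250:300,2]) if n=='top' else np.nanmedian(W[180:220,430:470,2]))
E
```

```text
top
o (array([0.4663, 0.0413, 0.0883]), np.int64(141), array([0.025, 0.026, 0.009]))
y (array([0.6348, 0.1449, 0.0498]), np.int64(318), array([0.045, 0.044, 0.008]))
t (array([ 0.5703, -0.3328,  0.0064]), np.int64(77), array([0.021, 0.022, 0.006]))
white (array([ 0.5703, -0.3329,  0.0056]), np.int64(440), array([0.057, 0.058, 0.01 ]))
o plug [0.4666 0.0412 0.0895] (array([0.4647, 0.0409]), np.int64(19))
b plug [ 0.4454 -0.1128  0.0886] (array([ 0.443 , -0.1189]), np.int64(34))
plate [ 0.5105 -0.3187] [0.0892 0.2392] 77.29 [[0.3840000033378601, -0.335999995470047], [0.6169999837875366, -0.3880000114440918], [0.6370000243186951, -0.3009999990463257], [0.40400001406669617, -0.24899999797344208]]
rack [0.5838 0.2396] [0.1033 0.3102] 28.09 [[0.4650000035762787, 0.35199999809265137], [0.6110000014305115, 0.07800000160932541], [0.7020000219345093, 0.12700000405311584], [0.5559999942779541, 0.4009999930858612]]
cam [ 0.4374 -0.2936  0.1626]
row [0.6021 0.2011 0.1396]
row [0.5688 0.2693 0.1399]
row [0.5318 0.3286 0.1397]
bench z -0.0008459110281978655
side
o (array([0.4639, 0.0405, 0.0886]), 
[... 323 characters left out ...]
6] (array([0.4661, 0.0417]), np.int64(262))
b plug [ 0.4445 -0.1074  0.0892] (array([ 0.4438, -0.116 ]), np.int64(240))
plate [ 0.4649 -0.3062] [0.0933 0.1429] 75.99 [[0.3840000033378601, -0.33399999141693115], [0.5230000019073486, -0.36899998784065247], [0.5450000166893005, -0.27799999713897705], [0.40700000524520874, -0.24400000274181366]]
rack [0.5843 0.2414] [0.1012 0.3119] 28.37 [[0.4659999907016754, 0.35499998927116394], [0.6140000224113464, 0.07999999821186066], [0.703000009059906, 0.12800000607967377], [0.5550000071525574, 0.40299999713897705]]
cam [ 0.4286 -0.292   0.1609]
row [0.5992 0.2112 0.1413]
row [0.5682 0.2737 0.1404]
row [0.5326 0.3384 0.1427]
bench z -0.0005657254875094386
```

```bash
cat > d.py <<'E'
import sys,numpy as np
from station import r, capture
from scipy.spatial.transform import Rotation as Ro
# usage: d.py x y z yaw(of tool y, deg)
x,y,z,a=map(float,sys.argv[1:5]); s=r.sense(); R=np.array(s["ee_rot"])
Y=np.array([np.cos(np.radians(a)),np.sin(np.radians(a)),0]);Z=np.array([0,0,-1.]);G=np.c_[np.cross(Y,Z),Y,Z]
print("d",(R.T@(np.array([x,y,z])-s["tcp_pos"])).round(4),"rot",Ro.from_matrix(R.T@G).as_rotvec(degrees=True).round(2),"F",np.round(s["wrist_force"],2),"t",s["time_s"],"j",np.round(s["joints"],1))
E
python3 d.py .466 .041 .14 115.1
```

```text
d [-0.4394  0.4639  0.0824] rot [ 0.11 -0.01 -0.02] F [ 0.1  -0.26  0.32] t 0.1 j [-50.1  22.1   0.4  -0.  -68.4 -14.8]
```

Units first: shifts go in shares of 0.6 m and turns go in shares of 180 degrees. So 0.25 m / 0.6 = 0.4167, -0.24 m / 0.6 = -0.4.

```bash
python3 steer.py '1 -0.05 0.05 0 0 0 0
1 -0.1 0.1 0 0 0 0
1 -0.15 0.1583 0 0 0 0
1 -0.2 0.2167 0 0 0 0
1 -0.25 0.2667 0 0 0 0
1 -0.3 0.3167 0 0 0 0
1 -0.35 0.3667 0 0 0 0
1 -0.4 0.4167 0 0 0 0' && python3 steer.py '1 -0.05 0.05 0 0 0 0
1 -0.1 0.1083 0 0 0 0
1 -0.15 0.1667 0 0 0 0
1 -0.2 0.2167 0.0167 0 0 0
1 -0.25 0.275 0.05 0 0 0
1 -0.3 0.325 0.0833 0 0 0
1 -0.3333 0.3567 0.1333 0 0 0
1 -0.3333 0.3567 0.1333 0 0 0' && python3 d.py .466 .041 .03 115.1
```

```text
time_s: 0.9
tcp_pos: [0.3763, -0.2361, 0.2224]
ee_rot: [[-0.906, -0.424, -0.0], [-0.424, 0.906, 0.0], [0.0, 0.0, -1.0]]
wrist_force: [0.5, -0.7, 0.5]
gripper_width: 1.0
gripper_force: 0.0
time_s: 1.7
tcp_pos: [0.4653, 0.0427, 0.1388]
ee_rot: [[-0.904, -0.427, -0.007], [-0.427, 0.904, -0.002], [0.007, 0.001, -1.0]]
wrist_force: [-0.7, -0.6, 1.0]
gripper_width: 1.001
gripper_force: 0.0
d [-0.0007 -0.0019  0.1087] rot [ 0.06 -0.43  0.16] F [-0.72 -0.62  0.96] t 1.7 j [ 25.2  11.8 -27.6  -0.1 -51.  -89.9]
```

Scaled: 0.109 m / 0.6 = 0.1817, 0.1 m / 0.6 = 0.1667.

```bash
python3 steer.py '1 0 -0.0033 0.05 0 0 0
1 0 -0.0033 0.1 0 0 0
1 0 -0.0033 0.1417 0 0 0
1 0 -0.0033 0.1667 0 0 0
1 0 -0.0033 0.1817 0 0 0
1 0 -0.0033 0.1817 0 0 0
1 0 -0.0033 0.1817 0 0 0' && python3 d.py .466 .041 .03 115.1
python3 - <<'E'
from h import *
i,W,T=cap("side"); save("s1.png",cv2.resize(i[150:350,220:480],None,fx=3,fy=3))
E
```

```text
time_s: 2.4
tcp_pos: [0.4682, 0.0389, 0.0343]
ee_rot: [[-0.906, -0.424, 0.001], [-0.424, 0.906, 0.0], [-0.001, -0.0, -1.0]]
wrist_force: [-0.3, 0.2, 0.6]
gripper_width: 0.997
gripper_force: 0.0
d [0.0011 0.0028 0.0043] rot [-0.01  0.07 -0.02] F [-0.29  0.2   0.65] t 2.4 j [ 24.6  21.  -34.5   0.  -34.5 -89.6]
```

View pics/s1.png

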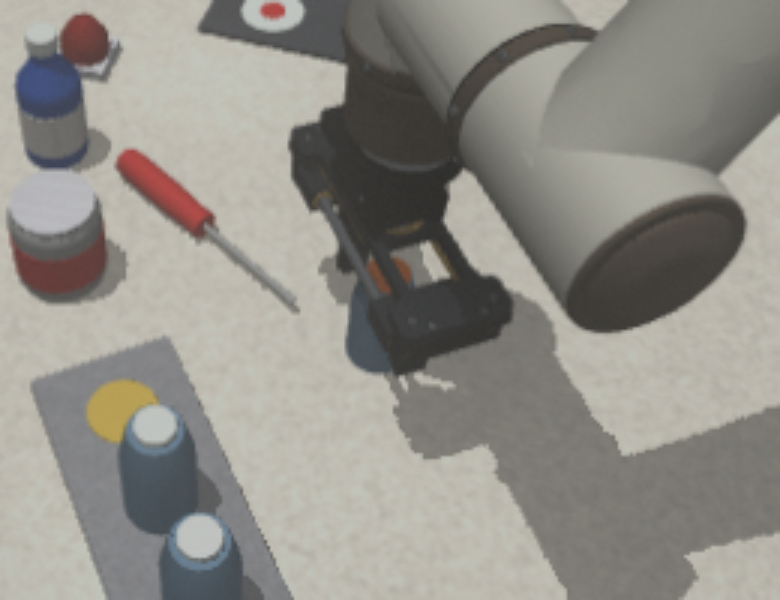

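The fingers straddle the orange-plugged shell, at about (390,280) in the crop, and nothing touches its neighbours.

Scaled: 0.004 m / 0.6 = 0.0067, 0.003 m / 0.6 = 0.005.

```bash
python3 steer.py '1 0.0017 0.005 0.0067 0 0 0
1 0.0017 0.005 0.0067 0 0 0
0 0.0017 0.005 0.0067 0 0 0
0 0.0017 0.005 0.0067 0 0 0
0 0.0017 0.005 0.0067 0 0 0
0 0.0017 0.005 0.0067 0 0 0
0 0.0017 0.005 0.0067 0 0 0
0 0.0017 0.005 0.0067 0 0 0' && python3 d.py .466 .041 .03 115.1
python3 - <<'E'
from h import *
i,W,T=cap("side")
v,u=np.mgrid[:420,:560]
m=(u>410)&(u<480)&(v>215)&(v<262)
p=W[m];p=p[p[:,2]>.04]; print(np.percentile(p[:,2],[0,1,5,50]), p[p[:,2].argmin()])
E
```

```text
time_s: 3.25
tcp_pos: [0.4654, 0.0413, 0.0295]
ee_rot: [[-0.906, -0.424, -0.0], [-0.424, 0.906, 0.0], [-0.0, 0.0, -1.0]]
wrist_force: [-1.4, 1.3, 0.2]
gripper_width: 0.539
gripper_force: 0.6
d [-0.0004 -0.0005 -0.0005] rot [ 0.    0.   -0.02] F [-1.36  1.32  0.19] t 3.25 j [ 25.1  21.3 -35.   -0.  -33.7 -90. ]
[0.29587008 0.31307097 0.32153678 0.35773184] [0.36915947 0.23561792 0.29587008]
```

Scaled: -0.045 m / 0.6 = -0.075, -0.04 m / 0.6 = -0.0667.

```bash
python3 steer.py '0 0 0 0 0 0 0
0 0 0 0 0 0 0
0 0 0 0 0 0 0
0 0 0 0 0 0 0
0 0 0 0 0 0 0'; python3 steer.py '0 0 0 -0.0083 0 0 0
0 0 0 -0.025 0 0 0
0 0 0 -0.05 0 0 0
0 0 0 -0.0667 0 0 0
0 0 0 -0.075 0 0 0
0 0 0 -0.075 0 0 0
0 0 0 -0.075 0 0 0
0 0 0 -0.075 0 0 0'; python3 steer.py '0 0 0 0 0 0 0
0 0 0 0 0 0 0'; python3 steer.py '0 0 0 0 0 0 0
0 0 0 0 0 0 0'; python3 d.py .466 .041 .03 115.1
```

```text
time_s: 3.8
tcp_pos: [0.4654, 0.0412, 0.0295]
ee_rot: [[-0.906, -0.424, -0.0], [-0.424, 0.906, 0.0], [0.0, 0.0, -1.0]]
wrist_force: [-0.4, 0.2, 0.1]
gripper_width: 0.524
gripper_force: 30.0
time_s: 4.6
tcp_pos: [0.465, 0.0411, 0.0741]
ee_rot: [[-0.906, -0.424, -0.001], [-0.424, 0.906, -0.0], [0.001, 0.0, -1.0]]
wrist_force: [0.2, -0.1, -1.4]
gripper_width: 0.522
gripper_force: 30.0
time_s: 4.8
tcp_pos: [0.4652, 0.0412, 0.0742]
ee_rot: [[-0.906, -0.424, -0.001], [-0.424, 0.906, -0.0], [0.001, 0.0, -1.0]]
wrist_force: [-0.8, 0.1, -0.6]
gripper_width: 0.525
gripper_force: 30.0
time_s: 5.0
tcp_pos: [0.4654, 0.0412, 0.0744]
ee_rot: [[-0.906, -0.424, -0.0], [-0.424, 0.906, -0.0], [0.0, -0.0, -1.0]]
wrist_force: [0.2, -0.1, -1.2]
gripper_width: 0.521
gripper_force: 30.0
d [-0.0004 -0.0005  0.0444] rot [-0.   -0.01 -0.01] F [ 0.22 -0.09 -1.19] t 5.0 j [ 25.1  16.9 -32.4   0.  -40.6 -90. ]
```

Orange pulls about 1.2 N, so it is probably the light one. I'll set it back and lift black.

Scaled: 0.0445 m / 0.6 = 0.0742, 0.041 m / 0.6 = 0.0683.

```bash
python3 steer.py '0 0 0 0.0333 0 0 0
0 0 0 0.0583 0 0 0
0 0 0 0.0683 0 0 0
0 0 0 0.0742 0 0 0
0 0 0 0.0742 0 0 0
0 0 0 0.0742 0 0 0
1 0 0 0.0742 0 0 0
1 0 0 0.0742 0 0 0'; python3 steer.py '1 0 0 0 0 0 0
1 0 0 0 0 0 0
1 0 0 0 0 0 0
1 0 0 0 0 0 0
1 0 0 -0.0333 0 0 0
1 0 0 -0.1 0 0 0
1 0 0 -0.1667 0 0 0
1 0 0 -0.1833 0 0 0'; python3 d.py .4445 -.1145 .14 115.1
```

```text
time_s: 5.8
tcp_pos: [0.466, 0.0414, 0.0306]
ee_rot: [[-0.906, -0.424, 0.001], [-0.424, 0.906, 0.001], [-0.002, -0.0, -1.0]]
wrist_force: [-0.1, -0.7, 0.9]
gripper_width: 0.632
gripper_force: 0.0
time_s: 6.6
tcp_pos: [0.468, 0.042, 0.1444]
ee_rot: [[-0.905, -0.425, 0.008], [-0.425, 0.905, 0.003], [-0.009, -0.001, -1.0]]
wrist_force: [0.4, -0.3, 0.2]
gripper_width: 1.001
gripper_force: 0.0
d [ 0.0878 -0.1317  0.0038] rot [-0.07  0.5   0.04] F [ 0.4  -0.32  0.2 ] t 6.6 j [ 25.1  11.2 -27.5   0.1 -50.7 -90. ]
```

Run:
```python
from m import *
for n,q in (("side",(359,190)),("top",(338,280))):
    i,W,T=cap(n);I=i.astype(int)
    print(n,fitaxis(W,np.array([.444,-.115]),.012,.056))
    m=(np.hypot(W[...,0]-.444,W[...,1]+.115)<.022)&(W[...,2]>.084)&(W[...,2]<.096); print('plug',W[m].mean(0),m.sum())
    m=(np.hypot(W[...,0]-.466,W[...,1]-.041)<.022)&(W[...,2]>.084)&(W[...,2]<.096); print('orange',fitaxis(W,np.array([.466,.041]),.012,.056),W[m].mean(0),m.sum())
```

```text
side (array([ 0.4438, -0.116 ]), np.int64(61))
plug [ 0.43753892 -0.10226308  0.08434247] 7
orange (array([0.4671, 0.041 ]), np.int64(262)) [0.46725193 0.04519647 0.08794774] 163
top (array([ 0.4431, -0.1189]), np.int64(34))
plug [ 0.44305526 -0.11780235  0.08760182] 189
orange (array([0.466, 0.041]), np.int64(0)) [nan nan nan] 0<stdin>:6: RuntimeWarning: Mean of empty slice.
  ret = um.true_divide(
```

Scaled: -0.134 m / 0.6 = -0.2233, -0.067 m / 0.6 = -0.1117.

```bash
python3 steer.py '1 0.0367 -0.0567 0 0 0 0
1 0.0733 -0.1117 0 0 0 0
1 0.11 -0.1667 0 0 0 0
1 0.145 -0.2233 0 0 0 0
1 0.145 -0.2233 0.05 0 0 0
1 0.145 -0.2233 0.1 0 0 0
1 0.145 -0.2233 0.1 0 0 0
1 0.145 -0.2233 0.1 0 0 0';python3 d.py .4435 -.117 .03 115.1
```

```text
time_s: 7.5
tcp_pos: [0.4427, -0.1171, 0.0791]
ee_rot: [[-0.906, -0.424, -0.003], [-0.424, 0.906, -0.001], [0.003, 0.001, -1.0]]
wrist_force: [0.1, -0.2, -0.8]
gripper_width: 1.002
gripper_force: 0.0
d [-0.0009 -0.0003  0.0491] rot [ 0.05 -0.19  0.01] F [ 0.11 -0.18 -0.81] t 7.5 j [  5.6  15.8 -33.3   0.  -41.1 -70.5]
```

Scaled: 0.05 m / 0.6 = 0.0833, 0.045 m / 0.6 = 0.075.

```bash
python3 steer.py '1 0 0 0.0417 0 0 0
1 0 0 0.075 0 0 0
1 0 0 0.0833 0 0 0
1 0 0 0.0833 0 0 0
0 0 0 0.0833 0 0 0
0 0 0 0.0833 0 0 0
0 0 0 0.0833 0 0 0
0 0 0 0.0833 0 0 0'; python3 steer.py '0 0 0 0 0 0 0
0 0 0 0 0 0 0
0 0 0 0 0 0 0
0 0 0 0 0 0 0
0 0 0 0 0 0 0
0 0 0 0 0 0 0
0 0 0 0 0 0 0'; python3 steer.py '0 0 0 -0.0083 0 0 0
0 0 0 -0.025 0 0 0
0 0 0 -0.05 0 0 0
0 0 0 -0.0667 0 0 0
0 0 0 -0.075 0 0 0
0 0 0 -0.075 0 0 0
0 0 0 -0.075 0 0 0
0 0 0 -0.075 0 0 0'; python3 steer.py '0 0 0 0 0 0 0
0 0 0 0 0 0 0'; python3 steer.py '0 0 0 0 0 0 0
0 0 0 0 0 0 0'; python3 d.py .4435 -.117 .03 115.1
```

```text
time_s: 8.3
tcp_pos: [0.4438, -0.117, 0.0306]
ee_rot: [[-0.906, -0.424, 0.001], [-0.424, 0.906, 0.0], [-0.001, -0.0, -1.0]]
wrist_force: [-0.1, -0.8, -0.1]
gripper_width: 0.72
gripper_force: 0.0
time_s: 9.0
tcp_pos: [0.4434, -0.1169, 0.0301]
ee_rot: [[-0.906, -0.424, -0.0], [-0.424, 0.906, 0.0], [0.0, 0.0, -1.0]]
wrist_force: [-1.4, 2.7, 4.1]
gripper_width: 0.526
gripper_force: 30.0
time_s: 9.8
tcp_pos: [0.4429, -0.117, 0.0745]
ee_rot: [[-0.906, -0.424, -0.001], [-0.424, 0.906, 0.0], [0.001, 0.001, -1.0]]
wrist_force: [-0.0, 0.0, -3.8]
gripper_width: 0.526
gripper_force: 30.0
time_s: 10.0
tcp_pos: [0.4433, -0.117, 0.0747]
ee_rot: [[-0.906, -0.424, -0.001], [-0.424, 0.906, -0.0], [0.001, 0.0, -1.0]]
wrist_force: [0.0, 0.6, -4.9]
gripper_width: 0.525
gripper_force: 30.0
time_s: 10.2
tcp_pos: [0.4434, -0.117, 0.0749]
ee_rot: [[-0.906, -0.424, -0.0], [-0.424, 0.906, -0.0], [0.0, 0.0, -1.0]]
wrist_force: [-0.3, -1.0, -3.3]
gripper_width: 0.529
gripper_force: 30.0
d [-0.0001 -0.      0.0449] rot [ 0.01 -0.02 -0.02] F [-0.28 -1.   -3.35] t 10.2 j [  5.6  16.2 -33.6  -0.  -40.3 -70.5]
```

Black pulls about 4 N, so it is the heavier one. I'll set it back and fetch orange for the spot.

Scaled: 0.0445 m / 0.6 = 0.0742, 0.041 m / 0.6 = 0.0683.

```bash
python3 steer.py '0 0 0 0.0333 0 0 0
0 0 0 0.0583 0 0 0
0 0 0 0.0683 0 0 0
0 0 0 0.0742 0 0 0
0 0 0 0.0742 0 0 0
0 0 0 0.0742 0 0 0
1 0 0 0.0742 0 0 0
1 0 0 0.0742 0 0 0'; python3 steer.py '1 0 0 0 0 0 0
1 0 0 0 0 0 0
1 0 0 0 0 0 0
1 0 0 0 0 0 0
1 0 0 -0.0333 0 0 0
1 0 0 -0.1 0 0 0
1 0 0 -0.1667 0 0 0
1 0 0 -0.1833 0 0 0'; python3 steer.py '1 -0.0367 0.0567 0 0 0 0
1 -0.0733 0.1117 0 0 0 0
1 -0.11 0.1667 0 0 0 0
1 -0.145 0.2233 0 0 0 0
1 -0.145 0.2233 0.05 0 0 0
1 -0.145 0.2233 0.1 0 0 0
1 -0.145 0.2233 0.1 0 0 0
1 -0.145 0.2233 0.1 0 0 0';python3 d.py .4658 .0412 .03 115.1
python3 - <<'E'
from m import *
i,W,T=cap("top"); print(fitaxis(W,np.array([.444,-.115]),.012,.056)); m=(np.hypot(W[...,0]-.444,W[...,1]+.115)<.022)&(W[...,2]>.084)&(W[...,2]<.096); print('plug',W[m].mean(0),m.sum())
E
```

```text
time_s: 11.0
tcp_pos: [0.4445, -0.117, 0.0315]
ee_rot: [[-0.905, -0.424, 0.003], [-0.424, 0.905, -0.0], [-0.002, -0.001, -1.0]]
wrist_force: [-0.3, -1.0, 0.0]
gripper_width: 0.634
gripper_force: 0.0
time_s: 11.8
tcp_pos: [0.4462, -0.1171, 0.1448]
ee_rot: [[-0.905, -0.425, 0.009], [-0.425, 0.905, -0.0], [-0.008, -0.004, -1.0]]
wrist_force: [0.2, -0.2, -0.3]
gripper_width: 1.0
gripper_force: 0.0
time_s: 12.6
tcp_pos: [0.4654, 0.041, 0.0805]
ee_rot: [[-0.906, -0.424, -0.001], [-0.424, 0.906, -0.001], [0.002, -0.0, -1.0]]
wrist_force: [0.2, -0.2, 1.1]
gripper_width: 1.001
gripper_force: 0.0
d [-0.0006  0.      0.0505] rot [-0.02 -0.09  0.  ] F [ 0.17 -0.25  1.12] t 12.6 j [ 25.1  16.4 -32.    0.  -41.6 -90. ]
(array([ 0.4436, -0.119 ]), np.int64(28))
plug [ 0.44417568 -0.11847426  0.08780319] 191
```

Scaled: 0.0505 m / 0.6 = 0.0842, 0.045 m / 0.6 = 0.075.

```bash
python3 steer.py '1 0 0 0.0417 0 0 0
1 0 0 0.075 0 0 0
1 0 0 0.0842 0 0 0
1 0 0 0.0842 0 0 0
0 0 0 0.0842 0 0 0
0 0 0 0.0842 0 0 0
0 0 0 0.0842 0 0 0
0 0 0 0.0842 0 0 0'; python3 steer.py '0 0 0 0 0 0 0
0 0 0 0 0 0 0
0 0 0 0 0 0 0
0 0 0 0 0 0 0
0 0 0 0 0 0 0
0 0 0 0 0 0 0
0 0 0 0 0 0 0'; python3 steer.py '0 0 0 -0.0083 0 0 0
0 0 0 -0.025 0 0 0
0 0 0 -0.0583 0 0 0
0 0 0 -0.1 0 0 0
0 0 0 -0.1333 0 0 0
0 0 0 -0.15 0 0 0
0 0 0 -0.15 0 0 0
0 0 0 -0.15 0 0 0'; python3 d.py .635 .145 .12 208.2
```

```text
time_s: 13.45
tcp_pos: [0.4658, 0.0414, 0.0306]
ee_rot: [[-0.906, -0.424, 0.001], [-0.424, 0.906, 0.001], [-0.001, -0.0, -1.0]]
wrist_force: [-0.0, -0.5, 0.2]
gripper_width: 0.719
gripper_force: 0.0
time_s: 14.15
tcp_pos: [0.4655, 0.0413, 0.0301]
ee_rot: [[-0.906, -0.424, 0.0], [-0.424, 0.906, 0.0], [-0.0, -0.0, -1.0]]
wrist_force: [-1.7, 0.1, 1.6]
gripper_width: 0.522
gripper_force: 30.0
time_s: 14.95
tcp_pos: [0.4648, 0.0411, 0.1195]
ee_rot: [[-0.906, -0.424, -0.001], [-0.424, 0.906, 0.0], [0.001, 0.0, -1.0]]
wrist_force: [0.2, -0.2, -1.6]
gripper_width: 0.526
gripper_force: 30.0
d [-0.1982  0.022  -0.0006] rot [ 7.000e-02 -2.000e-02 -9.314e+01] F [ 0.2  -0.19 -1.56] t 14.95 j [ 25.1  13.1 -29.4  -0.  -47.6 -90. ]
```

Scaled: -0.08 m / 0.6 = -0.1333, -0.07 m / 0.6 = -0.1167, -64 degrees / 180 = -0.3556.

```bash
python3 steer.py '0 -0.0167 0 0 0 0 -0.0444
0 -0.0333 0 0 0 0 -0.0889
0 -0.05 0.005 0 0 0 -0.1333
0 -0.0667 0.0067 0 0 0 -0.1778
0 -0.0833 0.0083 0 0 0 -0.2222
0 -0.1 0.01 0 0 0 -0.2667
0 -0.1167 0.0117 0 0 0 -0.3111
0 -0.1333 0.0133 0 0 0 -0.3556'; python3 steer.py '0 0 0 0 0 0 -0.0444
0 0 0 0 0 0 -0.0889
0 0 0 0 0 0 -0.1333
0 0 0 0 0 0 -0.1617
0 0 0 0 0 0 -0.1617
0 0 0 0 0 0 -0.1617';  python3 d.py .635 .145 .12 208.2
```

```text
time_s: 15.75
tcp_pos: [0.5338, 0.0822, 0.1182]
ee_rot: [[-0.011, -1.0, -0.004], [-1.0, 0.011, -0.001], [0.001, 0.004, -1.0]]
wrist_force: [0.1, -0.0, -1.6]
gripper_width: 0.527
gripper_force: 30.0
time_s: 16.35
tcp_pos: [0.5339, 0.0822, 0.1189]
ee_rot: [[0.47, -0.882, -0.002], [-0.882, -0.47, -0.001], [-0.0, 0.002, -1.0]]
wrist_force: [0.4, 0.7, -0.8]
gripper_width: 0.524
gripper_force: 30.0
d [-0.0079 -0.1188 -0.0014] rot [ 0.14  0.02 -0.14] F [ 0.37  0.72 -0.78] t 16.35 j [ 25.9  19.7 -19.6  -0.  -50.8   2.1]
```

Scaled: -0.119 m / 0.6 = -0.1983, -0.11 m / 0.6 = -0.1833.

```bash
python3 steer.py '0 -0.0033 -0.0417 0 0 0 0
0 -0.0067 -0.0917 0 0 0 0
0 -0.01 -0.1417 0 0 0 0
0 -0.0133 -0.1833 0 0 0 0
0 -0.0133 -0.1983 0 0 0 0
0 -0.0133 -0.1983 0.0167 0 0 0
0 -0.0133 -0.1983 0.0333 0 0 0
0 -0.0133 -0.1983 0.0333 0 0 0'; python3 steer.py '0 0 0 0 0 0 0
0 0 0 0 0 0 0';python3 d.py .635 .145 .081 208.2;python3 - <<'E'
from h import *
i,W,T=cap("side"); a=cv2.resize(i[200:420,160:420],None,fx=2,fy=2)
j,W,T=cap("top"); b=cv2.resize(j[130:290,90:290],None,fx=1.375*2,fy=1.375*2)[:, :]
print(a.shape,b.shape); b=cv2.resize(b,(270,216)); save("s2.png",np.hstack([a,cv2.copyMakeBorder(b,0,224,0,0,0)]))
E
```

```text
time_s: 17.15
tcp_pos: [0.6329, 0.1444, 0.0973]
ee_rot: [[0.471, -0.882, -0.006], [-0.882, -0.471, -0.002], [-0.001, 0.006, -1.0]]
wrist_force: [-0.3, -0.3, -0.8]
gripper_width: 0.521
gripper_force: 30.0
time_s: 17.35
tcp_pos: [0.6355, 0.1454, 0.1006]
ee_rot: [[0.472, -0.882, 0.001], [-0.882, -0.472, 0.0], [0.0, -0.001, -1.0]]
wrist_force: [-0.1, 0.8, -1.2]
gripper_width: 0.523
gripper_force: 30.0
d [0.0001 0.0006 0.0196] rot [-0.03 -0.01 -0.03] F [-0.09  0.83 -1.23] t 17.35 j [ 27.1  30.4  -4.5   0.  -55.1   1.1]
(440, 520, 3) (440, 550, 3)
```

View pics/s2.png

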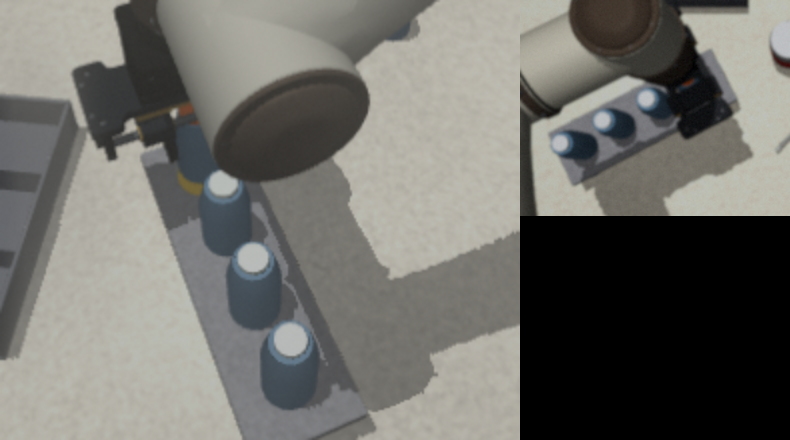

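The orange-plugged shell is just above the yellow disc, which shows at (190,185) in the crop. It lines up with the row and is clear of its neighbour. Lowering it now.

Scaled: 0.02 m / 0.6 = 0.0333, 0.019 m / 0.6 = 0.0317.

```bash
python3 steer.py '0 0 0.0008 0.01 0 0 0
0 0 0.0008 0.02 0 0 0
0 0 0.0008 0.0267 0 0 0
0 0 0.0008 0.0317 0 0 0
0 0 0.0008 0.0333 0 0 0
0 0 0.0008 0.0333 0 0 0
0 0 0.0008 0.0333 0 0 0'; python3 d.py .635 .145 .08 208.2
```

```text
time_s: 18.15
tcp_pos: [0.6351, 0.1454, 0.0802]
ee_rot: [[0.472, -0.881, -0.0], [-0.881, -0.472, -0.0], [0.0, 0.0, -1.0]]
wrist_force: [-0.7, -0.2, 1.0]
gripper_width: 0.527
gripper_force: 30.0
d [0.0003 0.0003 0.0002] rot [ 0.   -0.   -0.02] F [-0.73 -0.17  0.98] t 18.15 j [ 27.1  31.6  -5.7   0.  -52.8   1.1]
```

Scaled: -0.03 m / 0.6 = -0.05, -0.01 m / 0.6 = -0.0167.

```bash
python3 steer.py '1 0 0 0 0 0 0
1 0 0 0 0 0 0
1 0 0 0 0 0 0
1 0 0 0 0 0 0
1 0 0 0 0 0 0
1 0 0 0 0 0 0
1 0 0 -0.0167 0 0 0
1 0 0 -0.05 0 0 0'; python3 steer.py '1 0 0 -0.05 0 0 0
1 0 0 -0.1 0 0 0
1 0 0 -0.1333 0 0 0
1 0 0 -0.1333 0 0 0'; python3 d.py .4442 -.117 .19 115.1
```

```text
time_s: 18.95
tcp_pos: [0.6341, 0.145, 0.1092]
ee_rot: [[0.472, -0.882, -0.003], [-0.882, -0.472, -0.001], [-0.0, 0.004, -1.0]]
wrist_force: [-0.2, -0.4, 0.0]
gripper_width: 0.994
gripper_force: 0.0
time_s: 19.35
tcp_pos: [0.6373, 0.146, 0.1951]
ee_rot: [[0.473, -0.881, 0.008], [-0.881, -0.473, 0.003], [0.002, -0.009, -1.0]]
wrist_force: [0.5, 0.0, 0.2]
gripper_width: 1.004
gripper_force: 0.0
d [0.1404 0.2946 0.0027] rot [-0.46  0.34 93.12] F [0.48 0.04 0.17] t 19.35 j [ 27.1  25.6   2.1   0.1 -65.9   1.1]
```

Scaled: 0.295 m / 0.6 = 0.4917, 0.272 m / 0.6 = 0.4533, -49.2 degrees / 180 = -0.2733.

```bash
python3 steer.py '1 0.025 0.05 0 0 0 -0.0389
1 0.0583 0.1167 0 0 0 -0.0778
1 0.0917 0.1867 0 0 0 -0.1167
1 0.1233 0.2567 0 0 0 -0.1556
1 0.155 0.3233 0 0 0 -0.1944
1 0.1867 0.3917 0 0 0 -0.2333
1 0.2167 0.4533 0 0 0 -0.2733
1 0.2333 0.4917 0 0 0 -0.2733'; python3 steer.py '1 0 0 0.0333 0 0 0
1 0 0 0.075 0 0 0
1 0 0 0.075 0 0 0
1 0 0 0.075 0 0 0'; python3 d.py .4442 -.117 .03 257.4
python3 - <<'E'
from m import *
for n in("side","top"):
    i,W,T=cap(n); print(n)
    for nm,g,a,b in(("black",(.444,-.117),.012,.056),("placed",(.635,.145),.062,.106)):
        g=np.array(g); m=(np.hypot(*(W[...,:2]-g).transpose(2,0,1))<.022)&(abs(W[...,2]-b-.034)<.006); print(nm,fitaxis(W,g,a,b),np.nanmean(W[m],0),m.sum())
    save(n+"3.png",i)
E
```

```text
time_s: 20.15
tcp_pos: [0.4387, -0.119, 0.1897]
ee_rot: [[0.976, -0.218, -0.001], [-0.218, -0.976, 0.0], [-0.001, 0.0, -1.0]]
wrist_force: [0.6, -0.6, -0.5]
gripper_width: 1.003
gripper_force: 0.0
time_s: 20.55
tcp_pos: [0.4412, -0.1174, 0.1451]
ee_rot: [[0.976, -0.218, -0.001], [-0.218, -0.976, -0.001], [-0.001, 0.001, -1.0]]
wrist_force: [1.1, 0.3, 0.4]
gripper_width: 1.001
gripper_force: 0.0
d [ 0.003  -0.0012  0.1151] rot [0.04 0.06 0.  ] F [1.15 0.26 0.37] t 20.55 j [  5.6  10.2 -28.8   0.  -51.1  71.8]
side
black (array([ 0.4448, -0.1161]), np.int64(245)) [ 0.44483431 -0.11189976  0.08778054] 119
placed (array([0.6336, 0.1464]), np.int64(236)) [0.63295336 0.14987314 0.13818568] 211
top
black (array([ 0.444, -0.117]), np.int64(0)) [nan nan nan] 0
placed (array([0.6322, 0.1454]), np.int64(90)) [0.63181863 0.14466504 0.13787812] 195<stdin>:5: RuntimeWarning: Mean of empty slice
```

View pics/side3.png

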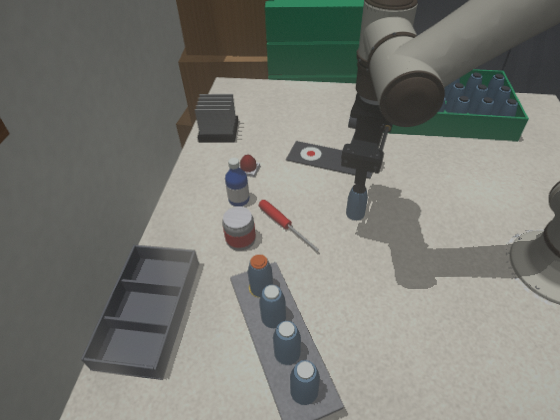

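The orange shell now stands in the gap, with its plug at (260,262), and the row and the bystanders haven't moved. The gripper is above the black shell at (357,200). Descending.

Scaled: 0.115 m / 0.6 = 0.1917, 0.1 m / 0.6 = 0.1667.

```bash
python3 steer.py '1 0.005 -0.0017 0.05 0 0 0
1 0.005 -0.0017 0.1167 0 0 0
1 0.005 -0.0017 0.1667 0 0 0
1 0.005 -0.0017 0.1917 0 0 0
1 0.005 -0.0017 0.1917 0 0 0
1 0.005 -0.0017 0.1917 0 0 0'; python3 d.py .4445 -.1168 .03 257.4
```

```text
time_s: 21.25
tcp_pos: [0.4456, -0.1168, 0.031]
ee_rot: [[0.976, -0.218, 0.002], [-0.218, -0.976, -0.0], [0.002, -0.0, -1.0]]
wrist_force: [0.3, -0.4, -0.4]
gripper_width: 0.996
gripper_force: 0.0
d [-0.0011  0.0002  0.001 ] rot [-0.01 -0.1   0.03] F [ 0.27 -0.41 -0.39] t 21.25 j [  5.6  20.6 -35.9   0.  -33.3  71.8]
```

Scaled: -0.105 m / 0.6 = -0.175, -0.1 m / 0.6 = -0.1667.

```bash
python3 steer.py '1 0 0 0 0 0 0
0 0 0 0 0 0 0
0 0 0 0 0 0 0
0 0 0 0 0 0 0
0 0 0 0 0 0 0
0 0 0 0 0 0 0
0 0 0 0 0 0 0
0 0 0 0 0 0 0'; python3 steer.py '0 0 0 0 0 0 0
0 0 0 0 0 0 0
0 0 0 0 0 0 0
0 0 0 0 0 0 0'; python3 steer.py '0 0 0 -0.0083 0 0 0
0 0 0 -0.0333 0 0 0
0 0 0 -0.0667 0 0 0
0 0 0 -0.1 0 0 0
0 0 0 -0.1333 0 0 0
0 0 0 -0.1667 0 0 0
0 0 0 -0.175 0 0 0
0 0 0 -0.175 0 0 0'; python3 d.py .6 -.2 .135 257.4;python3 d.py .57 -.333 .125 257.4
```

```text
time_s: 22.05
tcp_pos: [0.4446, -0.1169, 0.0301]
ee_rot: [[0.976, -0.218, 0.0], [-0.218, -0.976, 0.0], [0.0, -0.0, -1.0]]
wrist_force: [-0.7, 1.2, 0.7]
gripper_width: 0.523
gripper_force: 30.0
time_s: 22.45
tcp_pos: [0.4446, -0.1169, 0.0301]
ee_rot: [[0.976, -0.218, 0.0], [-0.218, -0.976, 0.0], [0.0, -0.0, -1.0]]
wrist_force: [0.2, 2.0, 0.5]
gripper_width: 0.524
gripper_force: 30.0
time_s: 23.25
tcp_pos: [0.444, -0.117, 0.1351]
ee_rot: [[0.976, -0.219, 0.0], [-0.219, -0.976, 0.0], [0.0, -0.0, -1.0]]
wrist_force: [0.2, -0.6, -3.8]
gripper_width: 0.522
gripper_force: 30.0
d [1.704e-01 4.680e-02 1.000e-04] rot [-0.03 -0.01 -0.05] F [ 0.2  -0.58 -3.79] t 23.25 j [  5.6  11.1 -29.2  -0.  -49.6  71.8]
d [0.1702 0.1832 0.01  ] rot [-0.03 -0.01 -0.05] F [ 0.2  -0.58 -3.79] t 23.25 j [  5.6  11.1 -29.2  -0.  -49.6  71.8]
```

```bash
python3 steer.py '0 0.0333 0.0083 0 0 0 0
0 0.0833 0.0217 0 0 0 0
0 0.1333 0.0367 0 0 0 0
0 0.1833 0.05 0 0 0 0
0 0.2333 0.0667 0 0 0 0
0 0.275 0.0917 0 0 0 0
0 0.2833 0.1333 0 0 0 0
0 0.2833 0.1833 0 0 0 0'; python3 steer.py '0 0 0.05 0 0 0 0
0 0 0.0917 0 0 0 0
0 0 0.1167 0.0067 0 0 0
0 0 0.1217 0.0133 0 0 0
0 0 0.1217 0.0167 0 0 0
0 0 0.1217 0.0167 0 0 0
0 0 0.1217 0.0167 0 0 0';python3 d.py .57 -.333 .125 257.4
python3 - <<'E'
from m import *
for n in("side","top"):
    i,W,T=cap(n); save(n+"4.png",i); print(n,fitaxis(W,np.array([.57,-.333]),.098,.118))
    z=W[...,2]; m=(np.hypot(W[...,0]-.43,W[...,1]+.3)<.06)&(abs(z-.163)<.004); p=W[m]
    print('camtop',cv2.minAreaRect(p[:,:2].astype(np.float32)) if m.sum()>20 else m.sum())
E
```

```text
time_s: 24.05
tcp_pos: [0.586, -0.2615, 0.1315]
ee_rot: [[0.976, -0.218, -0.005], [-0.218, -0.976, 0.002], [-0.005, -0.001, -1.0]]
wrist_force: [-0.4, 0.1, -2.8]
gripper_width: 0.523
gripper_force: 30.0
time_s: 24.75
tcp_pos: [0.5707, -0.3316, 0.1249]
ee_rot: [[0.976, -0.217, -0.0], [-0.217, -0.976, 0.0], [-0.0, -0.0, -1.0]]
wrist_force: [1.0, -0.1, -4.0]
gripper_width: 0.525
gripper_force: 30.0
d [-0.0004  0.0015 -0.0001] rot [-0.01  0.02  0.07] F [ 1.04 -0.1  -3.96] t 24.75 j [-16.2  29.8  -1.6  -0.  -58.6  93.6]
side (array([ 0.5707, -0.3317]), np.int64(107))
camtop ((0.42828360199928284, -0.2975611984729767), (0.0495733879506588, 0.050594866275787354), 76.7760009765625)
top (array([ 0.57 , -0.333]), np.int64(0))
camtop 0
```

View pics/side4.png

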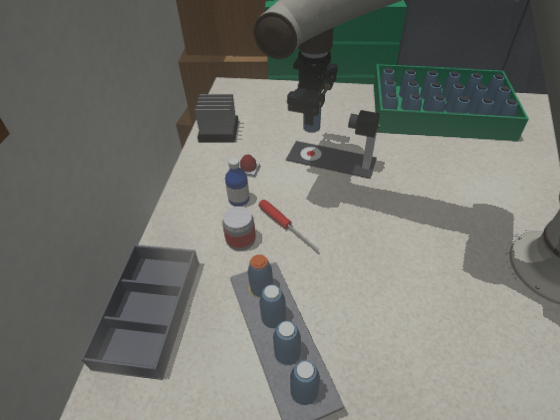

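The black shell hangs upright over the target, which is at (311,154), in front of the lens at (352,121). Everything else is in place. I'll trim the last millimetre, settle and hand in.

Scaled: 0.0012 m / 0.6 = 0.002, -0.0004 m / 0.6 = -0.0007.

```bash
python3 steer.py '0 -0.0007 0.002 0 0 0 0
0 -0.0007 0.002 0 0 0 0
0 -0.0007 0.002 0 0 0 0
0 -0.0007 0.002 0 0 0 0
0 -0.0007 0.002 0 0 0 0';python3 d.py .57 -.333 .125 257.4; python3 -c "
from station import r, capture
print(r.finish_job())"
```

```text
time_s: 25.35
tcp_pos: [0.5697, -0.3338, 0.1251]
ee_rot: [[0.976, -0.218, 0.0], [-0.218, -0.976, 0.0], [0.0, -0.0, -1.0]]
wrist_force: [0.1, 0.8, -3.5]
gripper_width: 0.526
gripper_force: 30.0
d [ 0.0001 -0.0009  0.0001] rot [-0.   -0.   -0.02] F [ 0.14  0.8  -3.47] t 25.35 j [-16.4  29.8  -1.6  -0.  -58.6  93.7]
the job is handed in; nothing more can be done
None
```

Handed in at 25.4 s: the orange-plugged shell was lighter (about 1.2 N against 4 N) and stands on the yellow disc within about 3 mm, and the heavier black-plugged one is held upright at the camera's focus within about 1 mm.

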